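# Fetch the pylon tube from behind the fittings

## Robot

A 6-joint arm with a two-finger parallel gripper is mounted at the origin on the work surface. World frame = base frame: x ahead of the robot, y to its left, z up, the work surface at z = 0. Lengths are in m, angles in rad, forces in N, time in s.
With the tool pointing down it reaches from about 0.275 to 1 m from the base axis. Payload 8.4 kg.
Tool frame: the origin (TCP) lies on the centre line of the jaws, within the pads' length; the fingertips stand 17 mm ahead of it and the grasp point (between the pads) lies 2 mm behind it (bot.tcp_to_tips is the z of the fingertips in the tool frame, in m); z points along the fingers, y is the line along which they close (so a half turn about z gives the same grasp; the last joint's range is limited). The gripper opens to 85 mm and grips with 20 to 120 N. Pads are 22 mm wide; open, the fingers measure 114 mm over their backs; the gripper's body (76 mm by 85 mm) begins 54 mm behind the grasp point. The pads swing forward as they close: fully open they stand 13 mm farther back than shut.
Start: joints at [1.3, 0.353, 1.633, -0, 1.155, -0.002], TCP at [0.166, 0.603, 0.248] pointing down, gripper open.
Joint ranges: [-2.63, 2.63], [-0.92, 2.1], [0.06, 2.66], [-1.3, 4.44], [0, 2.69], [-3.02, 3.02]. Speed limits (rad/s): [2.22, 2.22, 2.79, 3.14, 3.14, 3.14].

## Interface

Orientations are given as a unit quaternion [x, y, z, w].
In Python, from workcell import bot, hand, kinematics, get_obs, vision, hand_in gives the robot as it stands. The module is installed in compiled form; this text tells all that it offers. Calls block until the motion is done:
- bot.reach(position, orientation): joint-space move of the TCP to a pose.
- bot.servo_line(position, ori=None, velocity=0.15): straight line of the TCP; ori=None keeps the orientation; velocity is the mean speed in m/s.
- bot.goto_joints(angles): joint-space move.
- hand.move_gripper(opening, strength=None): finger opening in m; strength is the grip in N (None keeps the last); returns when the fingers have stopped.
- bot.dwell(seconds).
- kinematics.solve_ik(position, orientation): joint angles nearest the present ones, or None.
- get_obs(): the state.
- vision.read_camera(name): name is "side" or "top"; returns a dict with "frame" (400x640x3 uint8, red, green, blue), "intrinsics" (3x3 intrinsics, pixels), "dist" ([k1, k2, p1, p2, k3] as OpenCV has them; the pictures are not rectified), "view" (4x4, takes a point from world to camera coordinates). Camera axes: x right, y down, z forward; pixel columns grow to the right and rows downward; lengths in m; the calibration is good to about 2 mm. A picture is of the moment at which its call begins. There is no depth.
A pose or a line that the arm cannot do raises bot.IKError and nothing moves.
- hand_in(): hands the job in; it is judged then, once.
The state is a dict: "time_s": time; "joint_pos": joint angles; "joint_vel": joint speeds; "joint_efforts": joint torques, N m; "position": TCP position; "orientation": TCP orientation; "wrist_force": force on the tool from outside, world axes, zero at the start; "ft_torque": the same for the moment, N m; "gripper_width": finger opening in m; "grip_force": force on a finger pad.
Only numpy, scipy, OpenCV 4.12 (cv2) and the standard library are available. Lean on these libraries where they do the work, as an engineer would, in place of code of your own. Each camera call takes 0.05 s, during which the arm holds its last target. There are 200 camera calls.

## Task

Move the three metal fittings standing in front of the clipped pylon tube over into the empty grey tray, upright. Then pull the tube out of its spring clips and lay it in the V-cradle, centred and fully down in both Vs; after that put each fitting back upright on the very pad it came from.

Things in the scene. Friction and masses are not known exactly. Their poses are not given: they have to be found in the camera images.
- rack: Fixed light grey rack: deck 120 (x) by 210 (y) by 8 mm, front -x. Origin: centre of underside, on the table. Three black pads, 54 mm square, at x -28, y -62, 0, 62 mm, for the fittings. Behind, two sprung steel clips at x 24, y -55 and 55 mm (each 16 mm along y, tops 46 mm above the table) hold the tube; between them is free for fingers.
- tube: Loose aluminium tube, black ends, 30 mm diameter, 150 mm long, 0.09 kg, lying in the clips, axis 34 mm above the table, about 13 mm behind the fittings. Origin: its centre; y along the tube. Clip jaws close over its upper half: a straight pull up of 5 to 12 N springs it out within 15 mm. Grip across the diameter midway between the clips.
- clamp: Loose round aluminium tube clamp: flange 48 mm diameter, 14 high; round neck 30 mm diameter up to 88 mm, black bore on top; 0.2 kg. Stands on one of the rack's three pads (which one varies), underside 8 mm above the table. Origin: centre of underside, z up. Grip about 72 mm above the underside, clear of tube and clips.
- adapter: Loose square dark steel adapter: flange 46 x 46 mm, 14 high; neck 28 x 28 mm up to 88 mm, sides along its x and y; 0.22 kg. Stands on one of the rack's three pads (which one varies), underside 8 mm above the table. Origin: centre of underside, z up. Grip about 72 mm above the underside, clear of tube and clips.
- ankle: Loose bright steel ankle block with a drum 46 mm diameter, 36 high; flat upright blade up to 88 mm, 14 mm thick (x), 36 wide (y); 0.25 kg. Stands on one of the rack's three pads (which one varies), underside 8 mm above the table. Origin: centre of underside, z up. Grip about 72 mm above the underside, clear of tube and clips.
- tray: Fixed empty grey tray, 250 mm (x) by 100 mm (y) outside, walls 4 mm thick and 18 mm high, inner floor 4 mm above the table; left or right of the rack. Origin: centre of underside, on the table; x along its length.
- cradle: Fixed V-cradle on the other side of the rack: blue base plate 66 (x) by 130 (y) by 6 mm, two dark 90-degree V-blocks (mouth 42 mm, each 20 mm long) at y -46 and 46 mm; 72 mm between them is free for fingers. Origin: centre of underside, on the table; the tube goes along its y.
- cradle_seat (a point): Where the tube's centre belongs: midway between the Vs, 38 mm above the table, tube along this y axis (either way round).
Things that resemble listed ones, but are neither listed nor needed, are in the scene too. What is shaped like the ankle but brown, red or yellow is not meant.

How it is judged:
By the outcome, as a careful person would: the job done as asked, in the order asked, and still so for the second after the job is handed in, with the robot touching nothing.
It also fails if it takes over 144 s, if anything falls off the work surface, if the arm or the gripper's body presses on something with over 40 N, if the wrist force passes 120 N, or if a joint passes its speed limit or range.

## Working session

There is one attempt and no reset: what is moved stays moved. The work goes in short steps, each a Python script; the robot and the scene stay as the last script left them, time stands still between calls to the robot, and variables do not carry over. Pictures are saved under pics/ and viewed, at most 14 in all, crops included, and the job is handed in when it is done.

```bash
mkdir -p pics; ls; python3 - <<'E'
from workcell import bot, hand, kinematics, get_obs, vision
import cv2,numpy as np,pickle
d={}
for n in("top","side"):
    r=vision.read_camera(n); d[n]=r; cv2.imwrite(f"pics/{n}0.png",r["frame"][:,:,::-1]); print(n,r["intrinsics"].round(1).tolist(),np.array(r["dist"]).tolist(),"\n",r["view"].round(3), "cam pos",(-r["view"][:3,:3].T@r["view"][:3,3]).round(3))
pickle.dump(d,open("cams0.pkl","wb"))
o=get_obs(); print(o["time_s"],o["position"],o["orientation"],o["wrist_force"],bot.tcp_to_tips)
E
```

```text
pics
top [[376.6, 0.0, 314.6], [0.0, 376.6, 198.1], [0.0, 0.0, 1.0]] [-0.011820120302863888, 0.0, 0.0, 0.0, 0.0] 
 [[ 0.015 -1.    -0.02   0.012]
 [-0.982 -0.011 -0.186  0.53 ]
 [ 0.186  0.022 -0.982  0.857]
 [ 0.     0.     0.     1.   ]] cam pos [ 0.362 -0.001  0.941]
side [[468.7, 0.0, 321.5], [0.0, 468.7, 203.1], [0.0, 0.0, 1.0]] [-0.1329497446233793, 0.0, 0.0, 0.0, 0.0] 
 [[ 0.982 -0.188 -0.016 -0.545]
 [-0.138 -0.654 -0.744  0.122]
 [ 0.129  0.733 -0.668  1.002]
 [ 0.     0.     0.     1.   ]] cam pos [ 0.423 -0.757  0.751]
0.1 [0.16588404 0.6021754  0.24763237] [ 1.33998229e-01  9.90981378e-01 -6.12760859e-04 -8.60434436e-05] [-0.99608905 -0.51947512  0.13142782] 0.017
```

View pics/top0.png

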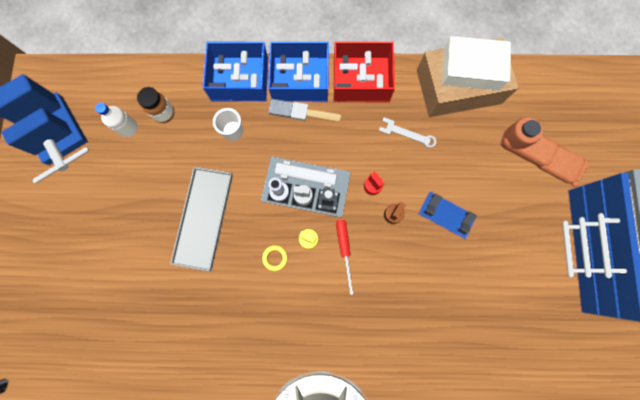

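View pics/side0.png

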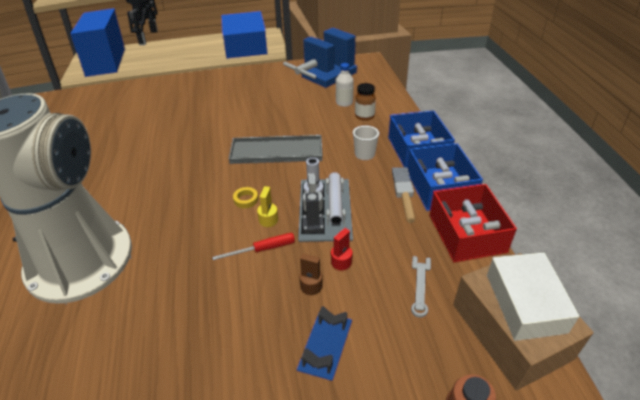

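Top view: the tray is left at (202,218), the rack is at (305,187) with three fittings in front of the tube, and the cradle is at (448,215). Red, brown and yellow decoys stand close by at (373,183), (395,213) and (308,238). Next I'll enlarge the details.

```bash
python3 - <<'E'
import cv2,pickle,numpy as np
d=pickle.load(open("cams0.pkl","rb"))
t=d["top"]["frame"][:,:,::-1];s=d["side"]["frame"][:,:,::-1]
z=lambda im,x,y,w,h,f:cv2.resize(im[y:y+h,x:x+w],None,fx=f,fy=f,interpolation=cv2.INTER_CUBIC)
a=z(t,250,145,100,75,8)   # 800x600
b=z(s,280,140,100,75,8)
cv2.imwrite("pics/t1.png",a);cv2.imwrite("pics/s1.png",b)
c=np.vstack([z(t,410,180,80,60,5),z(s,290,300,80,60,5)]);e=np.vstack([z(t,160,160,80,120,5)])
cv2.imwrite("pics/c1.png",np.hstack([c,e]))
E
```

```text
(no output)
```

View pics/t1.png

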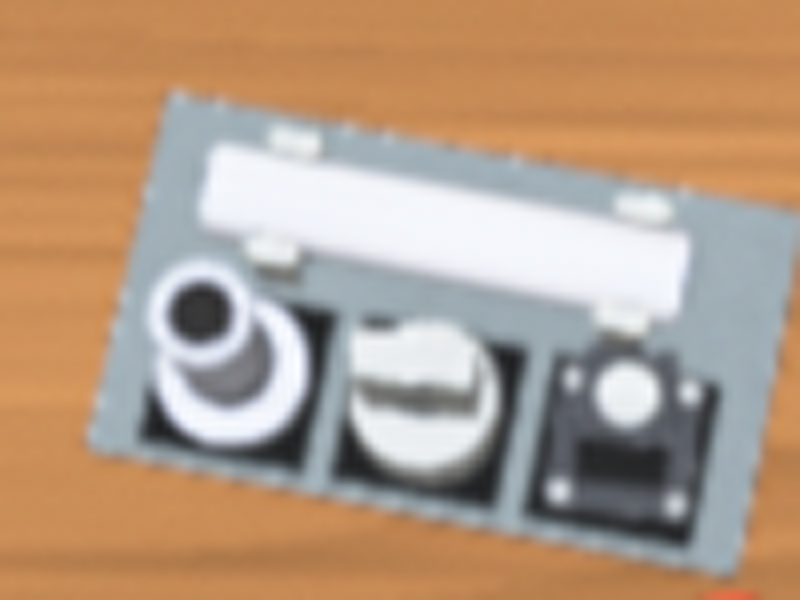

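View pics/s1.png

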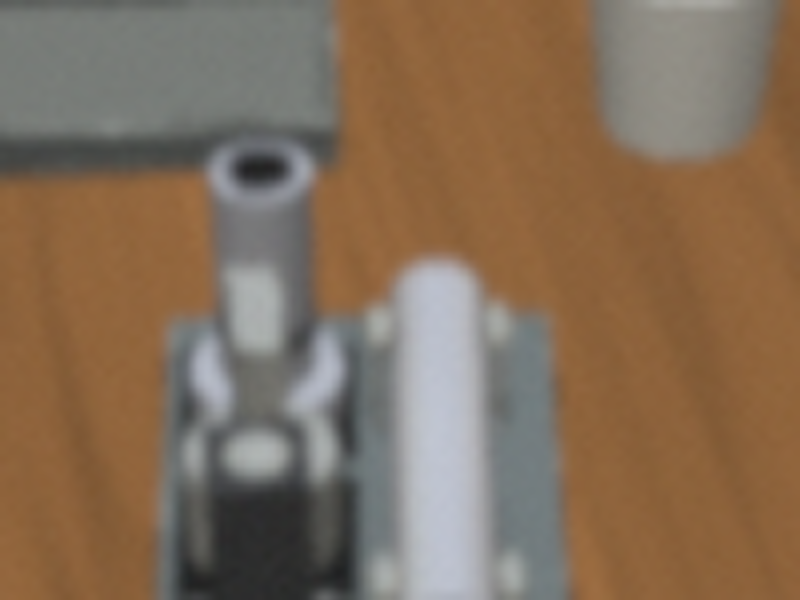

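View pics/c1.png

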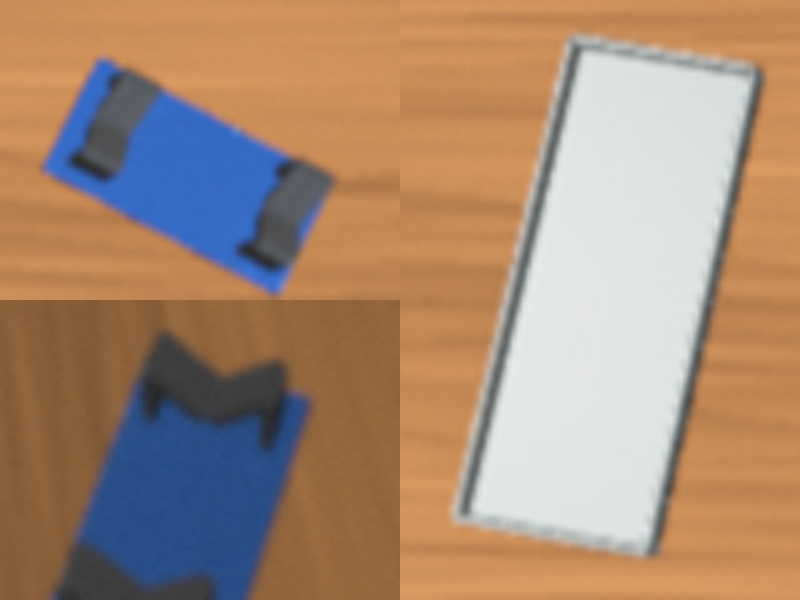

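t1 and s1 show the fittings on the pads, from +y to -y: the clamp with its bore (top px ~(275,184)), the bright ankle with its blade across the rack's x (~(302,190)), and the dark adapter with a white top disc (~(328,194)). c1 shows the cradle and tray outlines whole and clear of other things. Next I'll cast the mask outlines onto their planes.

```bash
cat > h.py <<'E'
import cv2,numpy as np
def cast(cam,px,z):
    px=np.array(px,float).reshape(-1,1,2)
    n=cv2.undistortPoints(px,cam["intrinsics"],np.array(cam["dist"]))[:,0]
    R,t=cam["view"][:3,:3],cam["view"][:3,3]
    c=-R.T@t; r=np.c_[n,np.ones(len(n))]@R
    return c+r*((z-c[2])/r[:,2])[:,None]
def hsv(cam): return cv2.cvtColor(cam["frame"],cv2.COLOR_RGB2HSV)
def blob(mask,seed):
    m=mask.astype(np.uint8)*255
    cs,_=cv2.findContours(m,cv2.RETR_EXTERNAL,cv2.CHAIN_APPROX_NONE)
    cs=[c for c in cs if cv2.contourArea(c)>20 or len(cs)<3]
    return max(cs,key=lambda c:cv2.pointPolygonTest(c,seed,True))[:,0]
def rect(cam,mask,seed,z):
    c=blob(mask,seed); w=cast(cam,c,z)[:,:2]
    (cx,cy),(a,b),ang=cv2.minAreaRect((w*1000).astype(np.float32))
    ang=ang if a>b else ang+90      # direction of the long side
    return np.round([cx,cy,max(a,b),min(a,b),(ang+90)%180-90],1)
E
python3 - <<'E'
from h import *
import pickle
d=pickle.load(open("cams0.pkl","rb"));T,S=d["top"],d["side"]
H,G=hsv(T),hsv(S)
grey=lambda h,s:(h[...,1]<s)|((h[...,0]>40)&(h[...,0]<130))
blue=lambda h:(h[...,0]>100)&(h[...,0]<125)&(h[...,1]>150)
for nm,hs in(("rack",.008),):
    for s in(70,90): print("rack top",s,rect(T,grey(H,s),(305,187),.008))
for s in(70,90): print("tray top",s,rect(T,grey(H,s),(202,218),.018))
for s in(50,70,90): print("tray side",s,rect(S,grey(G,s),(276,148),.018))
print("cradle top",rect(T,blue(H),(448,215),.006),"cradle side",rect(S,blue(G),(325,340),.006))
# tops
bore=(250+200/8,145+312/8); print("clamp top",cast(T,bore,.096)[0].round(4))
print("clamp side",cast(S,(280+262/8,140+167/8),.096)[0].round(4))
print("clamp flange top", cast(T,(250+232/8,145+367/8),.022)[0].round(4))
print("ankle drum top", cast(T,(250+425/8,145+400/8),.044)[0].round(4))
print("adapter bolts c", cast(T,np.mean([(250+x/8,145+y/8) for x,y in((573,377),(690,391),(558,491),(676,503))],0),.024)[0].round(4))
print("adapter top", cast(T,(250+628/8,145+393/8),.096)[0].round(4),"side",cast(S,(280+257/8,140+455/8),.096)[0].round(4))
tube=cast(T,[(250+x/8,145+y/8) for x,y in((205,187),(685,275))],.045);print("tube ends",tube.round(4),np.linalg.norm(tube[1]-tube[0]))
E
```

```text
rack top 70 [569.7  43.4 209.6 120.6  79.3]
rack top 90 [569.5  43.3 210.6 121.8  79.4]
tray top 70 [484.5 299.8 250.5 103.7  -9.2]
tray top 90 [484.5 299.9 251.3 105.   -9.2]
tray side 50 [507.  144.2 470.2 260.6 -81.9]
tray side 70 [508.1 145.5 478.5 262.4 -81.7]
tray side 90 [508.3 145.7 479.6 264.2 -81.3]
cradle top [ 500.7 -310.2  124.7   60.9   61.6] cradle side [ 501.6 -313.2  124.3   60.7   61.5]
clamp top [0.5535 0.1095 0.096 ]
clamp side [0.5571 0.1108 0.096 ]
clamp flange top [0.5528 0.1086 0.022 ]
ankle drum top [0.5386 0.0469 0.044 ]
adapter bolts c [ 0.5305 -0.0139  0.024 ]
adapter top [ 0.531  -0.0139  0.096 ] side [ 0.5336 -0.0144  0.096 ]
tube ends [[ 0.6046  0.1161  0.045 ]
 [ 0.5782 -0.0317  0.045 ]] 0.15011929183320205
```

The measurements check out. The rack comes out at 210x121 mm, centre (569.6, 43.4), yaw -10.7°; the tray at 250x104 mm; the clamp within 3 mm of its pad centre; the tube length at 150 mm. I'll start with the clamp.

```bash
cat > r.py <<'E'
from workcell import bot, hand, kinematics, get_obs, vision, hand_in
import numpy as np,cv2,pickle
def q(psi): a=np.radians((psi+90)/2); return [np.cos(a),np.sin(a),0,0]
ty=np.radians(-9.2); tx=np.array([np.cos(ty),np.sin(ty)]); TR=np.array([.4845,.2998])
SLOT={"clamp":TR+.078*tx,"ankle":TR.copy(),"adapter":TR-.078*tx}
PAD={"clamp":[.555,.110],"ankle":[.541,.0485],"adapter":[.532,-.0138]}
PSI={"clamp":-10.7,"ankle":-10.7,"adapter":-6.0}
HI=.2; ZP=.078; ZT=.0745
def st(m=""):
    o=get_obs(); print(m,"t%.1f"%o["time_s"],"pos",o["position"].round(4),"w%.4f"%o["gripper_width"],"g%.0f"%o["grip_force"],"F",np.round(o["wrist_force"],1))
    return o
def pick(xy,z,psi,first=False,f=60,hi=HI,op=.058):
    (bot.reach if first else lambda p,o:bot.servo_line(p,o,.3))([*xy,hi],q(psi))
    hand.move_gripper(op)
    bot.servo_line([*xy,z+.03],None,.2); bot.servo_line([*xy,z],None,.06)
    hand.move_gripper(.0,f); st("gripped")
    bot.servo_line([*xy,z+.02],None,.05); bot.servo_line([*xy,hi],None,.2)
def place(xy,z,psi,hi=HI,op=.058):
    bot.servo_line([*xy,hi],q(psi),.25); st("carried")
    bot.servo_line([*xy,z+.02],None,.2); bot.servo_line([*xy,z],None,.03); bot.dwell(.2); st("down")
    hand.move_gripper(op); bot.dwell(.1); st("open")
    bot.servo_line([*xy,z+.03],None,.08); bot.servo_line([*xy,hi],None,.25)
def snap(name,tag):
    r=vision.read_camera(name); pickle.dump(r,open(f"{tag}.pkl","wb")); return r
E
python3 - <<'E'
from r import *
pick(PAD["clamp"],ZP,PSI["clamp"],True); 
place(SLOT["clamp"],ZT,PSI["clamp"]); st()
snap("top","a_t");r=snap("side","a_s")
t=pickle.load(open("a_t.pkl","rb"))
z=lambda im,x,y,w,h,f:cv2.resize(im[y:y+h,x:x+w],None,fx=f,fy=f,interpolation=cv2.INTER_CUBIC)
cv2.imwrite("pics/a.png",np.vstack([z(t["frame"],160,140,200,75,4),z(r["frame"],220,120,200,75,4)])[:,:,::-1])
E
```

```text
gripped t4.4 pos [0.5554 0.11   0.0785] w0.0286 g59 F [ 0.1 -0.9  3.9]
carried t6.4 pos [0.561  0.2862 0.1991] w0.0286 g59 F [-0.  -0.6 -2.6]
down t8.1 pos [0.5613 0.2873 0.0745] w0.0284 g60 F [-3.5 -1.1  2.5]
open t8.6 pos [0.5616 0.2874 0.0745] w0.0581 g0 F [ 0.9 -0.2  0.1]
 t9.7 pos [0.5614 0.2873 0.2002] w0.0581 g0 F [ 0.2 -0.4  0.4]
```

View pics/a.png

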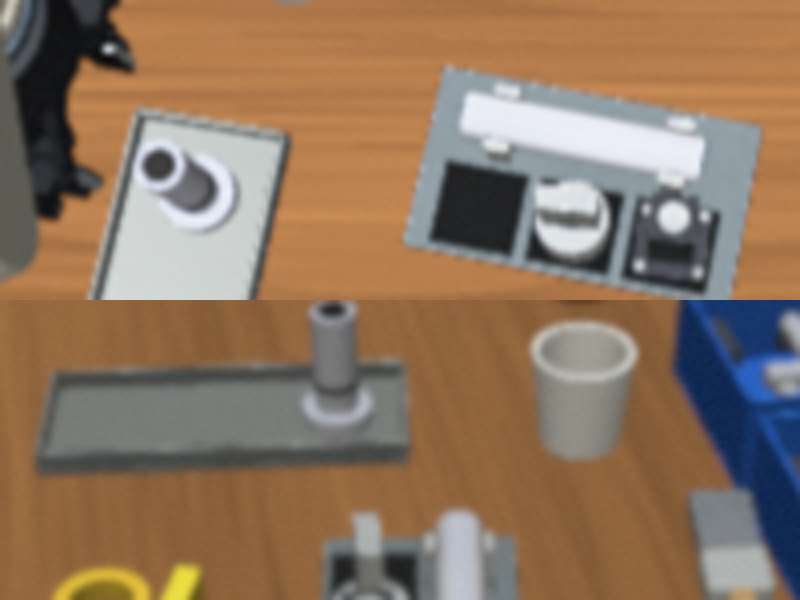

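The clamp stands upright in the tray (top crop (190,185)). The side crop shows the ankle blade edge-on at (367,520). I'll check the blade position, then move the ankle and the adapter.

```bash
python3 - <<'E'
from r import *
from h import cast
t=pickle.load(open("a_t.pkl","rb"));s=pickle.load(open("a_s.pkl","rb"))
print(cast(t,(160+567/4,140+197/4),.094)[0],cast(s,(220+367/4,120+(518-300)/4),.094)[0])
a=cast(s,(220+367/4,120+(518-300)/4),.094)[0][:2]
if abs(a[0]-.541)<.012:
    for n in("ankle","adapter"):
        pick(PAD[n],ZP,PSI[n]); place(SLOT[n],ZT,PSI[n])
    bot.servo_line([.45,.1,.35],q(-10.7),.3); st()
    t=snap("top","b_t");r=snap("side","b_s")
    z=lambda im,x,y,w,h,f:cv2.resize(im[y:y+h,x:x+w],None,fx=f,fy=f,interpolation=cv2.INTER_CUBIC)
    cv2.imwrite("pics/b.png",np.vstack([z(t["frame"],160,140,200,75,4),z(r["frame"],220,120,200,75,4)])[:,:,::-1])
E
```

```text
[0.54221694 0.04768566 0.094     ] [0.54635922 0.06347548 0.094     ]
gripped t12.7 pos [0.5413 0.0486 0.0783] w0.0130 g59 F [0.2 0.4 3.2]
carried t15.1 pos [0.4844 0.2988 0.1996] w0.0132 g59 F [-0.1  0.  -1.9]
down t16.8 pos [0.4846 0.2999 0.0744] w0.0132 g59 F [-0.5  0.2 -2.8]
open t17.3 pos [0.4846 0.2998 0.0746] w0.0585 g0 F [-0.3  0.6 -0.2]
gripped t21.5 pos [ 0.5323 -0.0138  0.0783] w0.0273 g59 F [0.9 1.3 2.7]
carried t24.2 pos [0.4076 0.3115 0.1998] w0.0272 g59 F [ 0.   0.6 -1.1]
down t25.9 pos [0.4076 0.3123 0.0744] w0.0270 g59 F [-0.3  0.2 -2. ]
open t26.4 pos [0.4075 0.3123 0.0745] w0.0583 g0 F [ 0.4  0.1 -0.3]
 t28.5 pos [0.4493 0.1004 0.3487] w0.0578 g0 F [ 0.2  0.4 -0.3]
```

View pics/b.png

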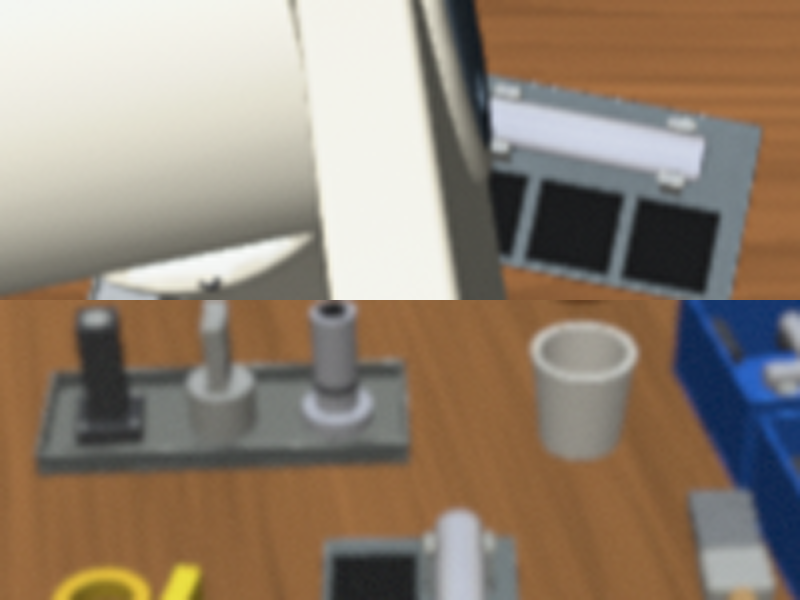

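All three stand upright in the tray and the pads are empty. Next I'll pin down the tube axis and the pad centres from the images.

```bash
python3 - <<'E'
from h import *
import pickle
a=pickle.load(open("a_t.pkl","rb"));b=pickle.load(open("b_t.pkl","rb"));d=pickle.load(open("cams0.pkl","rb"));T,S=d["top"],d["side"]
th=np.radians(-10.7);X=np.array([np.cos(th),np.sin(th)]);Y=np.array([-X[1],X[0]]);C=np.array([.5696,.0434])
loc=lambda p:((np.array([X,Y])@(np.asarray(p)[:2]-C))*1000).round(1)
for im,px in((a,(160+478/4,140+208/4)),(b,(160+575/4,140+227/4)),(b,(160+672/4,140+245/4))):
    m=hsv(im)[...,2]<90
    r=rect(im,m,px,.008); print("pad",r,loc(r[:2]/1000))
tp=lambda x,y:(250+x/8,145+y/8)
for p in((206,185),(683,275),(445,230)):
    w=cast(T,tp(*p),.034)[0]; print("tube top",w.round(4),loc(w))
for x,y in((440,400),(440,500),(437,300)):
    w=cast(S,(280+x/8,140+y/8),.034)[0]; print("tube side",w.round(4),loc(w))
h=hsv(S)
m=(h[...,2]>150)&(h[...,1]<50)
c=blob(m,(335,205)); print(c.min(0),c.max(0))
for y in range(165,240,4):
    r=np.where(m[y,322:352])[0]; print(y,r.min()+322 if len(r) else 0,r.max()+322 if len(r) else 0,end="; ")
E
```

```text
pad [554.1 109.4  51.9  51.1  79.2] [-27.5  62. ]
pad [542.9  48.5  53.7  52.8  79.2] [-27.2   0.1]
pad [531.3 -12.2  53.8  52.7  79.2] [-27.3 -61.7]
tube top [0.6082 0.1172 0.034 ] [24.2 79.7]
tube top [ 0.5808 -0.0315  0.034 ] [ 24.9 -71.5]
tube top [0.5944 0.0424 0.034 ] [24.6  3.6]
tube side [0.6013 0.0689 0.034 ] [26.4 30.9]
tube side [0.592  0.0256 0.034 ] [ 25.3 -13.3]
tube side [0.6102 0.1151 0.034 ] [26.6 78. ]
[326 172] [340 216]
165 0 0; 169 0 0; 173 331 337; 177 330 339; 181 326 342; 185 322 339; 189 330 339; 193 330 340; 197 330 340; 201 330 340; 205 330 340; 209 330 340; 213 327 344; 217 0 0; 221 0 0; 225 0 0; 229 0 0; 233 0 0; 237 0 0;
```

```bash
python3 - <<'E'
from r import *
from h import rect,hsv,cast
d=pickle.load(open("cams0.pkl","rb"))
for n,seed in(("top",(448,215)),("side",(325,340))):
    h=hsv(d[n])
    for lo in(60,90,120): print(n,rect(d[n],((h[...,0]>90)&(h[...,0]<135)&(h[...,1]>lo))|((h[...,2]<75)&(h[...,1]<110)),seed,.006))
xy=np.array([.5945,.0387])
bot.servo_line([*xy,.2],q(-10.7),.3); hand.move_gripper(.058)
bot.servo_line([*xy,.06],None,.2); bot.servo_line([*xy,.032],None,.05); st("at")
hand.move_gripper(0,80); st("grip")
for z in(.036,.040,.045,.05,.06): bot.servo_line([*xy,z],None,.03); st(z)
bot.servo_line([*xy,.22],None,.2)
bot.servo_line([.501,-.311,.22],q(-28.4),.25); bot.dwell(.3); st()
t=snap("top","c_t");s=snap("side","c_s")
z=lambda im,x,y,w,h,f:cv2.resize(im[y:y+h,x:x+w],None,fx=f,fy=f,interpolation=cv2.INTER_CUBIC)
cv2.imwrite("pics/c.png",np.vstack([z(t["frame"],380,140,160,60*2,5)[:300*2//1][:300],z(s["frame"],260,220,160,60,5)])[:,:,::-1])
E
```

```text
top [ 500.4 -310.6  128.1   65.3   61.6]
top [ 500.6 -310.9  127.7   64.    61.5]
top [ 500.5 -310.6  125.7   62.9   61.9]
side [ 504.  -308.2  139.1   64.6   61.7]
side [ 504.2 -308.   138.6   63.3   61.6]
side [ 504.3 -307.7  138.1   62.4   61.4]
at t31.2 pos [0.5945 0.0387 0.0318] w0.0578 g0 F [ 0.2  1.  -0.2]
grip t31.6 pos [0.5948 0.0387 0.0326] w0.0281 g78 F [-0.6 -0.5  5.9]
0.036 t31.9 pos [0.5949 0.0386 0.0363] w0.0279 g79 F [ 1.7 -0.6  1.2]
0.04 t32.2 pos [0.5947 0.0386 0.0402] w0.0278 g79 F [ 1.8 -0.4 -2. ]
0.045 t32.5 pos [0.5948 0.0387 0.0456] w0.0278 g80 F [ 1.1 -0.6  4.2]
0.05 t32.8 pos [0.5941 0.0388 0.0501] w0.0281 g80 F [-0.7  0.7 -1.7]
0.06 t33.3 pos [0.5946 0.0387 0.0602] w0.0276 g80 F [-0.3 -0.6 -0.6]
 t36.2 pos [ 0.5012 -0.3105  0.22  ] w0.0280 g80 F [ 0.2 -0.  -1. ]
```

View pics/c.png

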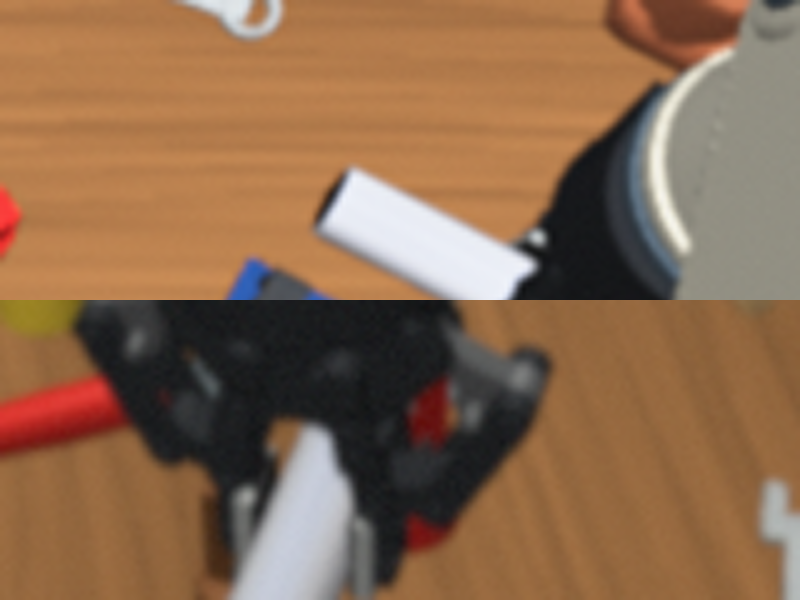

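The tube is held level. Its +y end face is at crop (336,200), i.e. px (447.2,180). I'll use that end to get the tube's offset along the grip.

```bash
python3 - <<'E'
from r import *
from h import cast
t=pickle.load(open("c_t.pkl","rb")); s=pickle.load(open("c_s.pkl","rb"))
tc=get_obs()["position"]; Y=np.array([np.cos(np.radians(61.6)),np.sin(np.radians(61.6))]); X=np.array([Y[1],-Y[0]])
w=cast(t,(380+336/5,140+200/5),tc[2]+.002)[0]; print("end rel along y,x",(w-tc)[:2]@Y,(w-tc)[:2]@X)
cv2.imwrite("pics/d.png",cv2.resize(s["frame"][250:350,260:380],None,fx=5,fy=5,interpolation=cv2.INTER_CUBIC)[:,:,::-1])
E
```

```text
end rel along y,x 0.07623049256234388 -0.0012404591645246235
```

View pics/d.png

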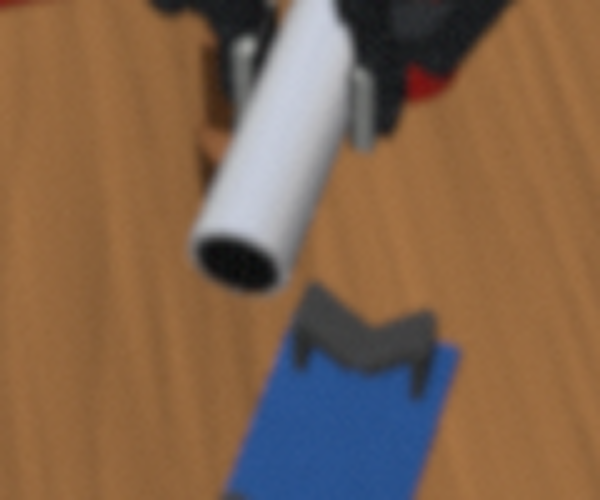

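```bash
python3 - <<'E'
from r import *
from h import cast
s=pickle.load(open("c_s.pkl","rb"))
tc=get_obs()["position"]; Y=np.array([np.cos(np.radians(61.6)),np.sin(np.radians(61.6))]); X=np.array([Y[1],-Y[0]])
w=cast(s,(260+238/5,250+264/5),tc[2]+.002)[0]; e=(w-tc)[:2]@Y; print("near end rel y,x",e,(w-tc)[:2]@X)
off=np.mean([.0762-.075,e+.075,.0035]); print("off",off)
if abs(off)<.006:
    xy=np.array([.5017,-.311])-off*Y
    bot.servo_line([*xy,.09],q(-28.4),.2); bot.dwell(.2); f0=st("above")["wrist_force"]
    for z in(.05,.043,.040,.0385,.0375,.0365):
        bot.servo_line([*xy,z],None,.03); bot.dwell(.15); o=st(z); df=o["wrist_force"]-f0
        print("   dF x,y,z cradle",(df[:2]@X).round(1),(df[:2]@Y).round(1),df[2].round(1))
        if np.linalg.norm(df)>10: break
E
```

```text
near end rel y,x -0.07114147393664379 0.0005579227290313137
off 0.0028528420211187387
above t37.3 pos [ 0.5011 -0.314   0.0914] w0.0279 g80 F [-0.5  0.  -1.2]
0.05 t38.9 pos [ 0.5004 -0.3136  0.0502] w0.0281 g80 F [ 0.6 -0.3 -0. ]
   dF x,y,z cradle 1.1 0.3 1.2
0.043 t39.4 pos [ 0.5004 -0.3135  0.043 ] w0.0281 g80 F [-0.7  0.3 -0.8]
   dF x,y,z cradle -0.3 0.2 0.3
0.04 t39.8 pos [ 0.5004 -0.3135  0.04  ] w0.0281 g80 F [ 0.4 -0.7 -1.6]
   dF x,y,z cradle 1.1 -0.2 -0.4
0.0385 t40.2 pos [ 0.5004 -0.3135  0.0385] w0.0281 g80 F [-0.1 -0.  -0.5]
   dF x,y,z cradle 0.4 0.1 0.7
0.0375 t40.6 pos [ 0.5004 -0.3136  0.0376] w0.0279 g80 F [ 0.4  0.4 -0.4]
   dF x,y,z cradle 0.6 0.7 0.7
0.0365 t41.0 pos [ 0.501  -0.3139  0.0368] w0.0281 g80 F [ 1.6 -0.9  2.6]
   dF x,y,z cradle 2.2 0.2 3.8
```

Light contact close to the seating height, with little side force. I'll release, withdraw and look.

```bash
python3 - <<'E'
from r import *
hand.move_gripper(.05); bot.dwell(.3); st("open")
p=get_obs()["position"]
bot.servo_line([p[0],p[1],.07],None,.05); bot.servo_line([p[0],p[1],.2],None,.25)
bot.servo_line([.45,.0,.3],q(-10.7),.3); st()
t=snap("top","e_t");s=snap("side","e_s")
z=lambda im,x,y,w,h,f:cv2.resize(im[y:y+h,x:x+w],None,fx=f,fy=f,interpolation=cv2.INTER_CUBIC)
cv2.imwrite("pics/e.png",np.hstack([z(t["frame"],405,170,80,90,5),z(s["frame"],285,290,80,90,5)])[:,:,::-1])
E
```

```text
open t41.7 pos [ 0.5003 -0.3135  0.0365] w0.0501 g0 F [ 0.2 -0.4 -0.3]
 t44.4 pos [ 0.4497 -0.0006  0.2994] w0.0499 g0 F [-0.5 -0.2 -0.4]
```

View pics/e.png

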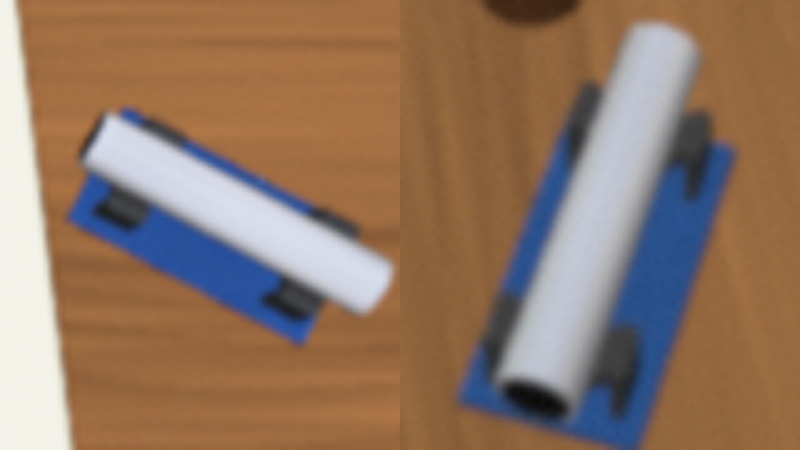

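The tube lies in both Vs. Both end faces and enough base corners are visible, so I'll compare ends and corners within each view.

```bash
python3 - <<'E'
from h import *
import pickle
t=pickle.load(open("e_t.pkl","rb"));s=pickle.load(open("e_s.pkl","rb"))
Y=np.array([np.cos(np.radians(61.6)),np.sin(np.radians(61.6))]); X=np.array([Y[1],-Y[0]])
C=np.array([.5017,-.311])
def L(n,im,ox,oy,p,z):
    w=cast(im,(ox+p[0]/5,oy+p[1]/5),z)[0][:2]-C; print(n,"x %.1f y %.1f"%(w@X*1e3,w@Y*1e3))
for p in((127,108),(68,218),(303,345)): L("top base",t,405,170,p,.006)
L("top tube +y face",t,405,170,(96,140),.038)
L("top tube +y rim top",t,405,170,(108,138),.053)
L("top tube -y rim top",t,405,170,(384,287),.050)
for p in((737,150),(462,403),(640,447)): L("side base",s,285-80,290,p,.006)
L("side tube -y face",s,285-80,290,(537,397),.038)
L("side tube +y rim top",s,285-80,290,(668,30),.053)
# V block inner/outer top corners
for p in((127,228),(311,315)): L("top V",t,405,170,p,.03)
E
```

```text
top base x 31.2 y 61.2
top base x -33.5 y 62.3
top base x -34.1 y -66.5
top tube +y face x -0.7 y 72.3
top tube +y rim top x -1.5 y 70.0
top tube -y rim top x -2.0 y -75.4
side base x 34.9 y 61.9
side base x -28.9 y -66.4
side base x 34.5 y -64.2
side tube -y face x 1.5 y -72.6
side tube +y rim top x 3.9 y 74.2
top V x -30.1 y 38.8
top V x -25.2 y -56.8
```

The tube centre reads 1–2 mm toward +y of the cradle in both views (mean about 1.7 mm). I'll nudge it by that amount, then return the fittings.

```bash
python3 - <<'E'
from r import *
Y=np.array([np.cos(np.radians(61.6)),np.sin(np.radians(61.6))])
xy=np.array([.5004,-.3136]); b=xy-.0016*Y
bot.servo_line([*xy,.2],q(-28.4),.3); hand.move_gripper(.05)
bot.servo_line([*xy,.06],None,.2); bot.servo_line([*xy,.036],None,.05)
hand.move_gripper(0,60); st("regrip")
bot.servo_line([*xy,.041],None,.03); bot.servo_line([*b,.041],None,.02); bot.servo_line([*b,.0365],None,.02); bot.dwell(.3); st("down")
hand.move_gripper(.05); bot.dwell(.3); st("open")
bot.servo_line([*b,.07],None,.05); bot.servo_line([*b,.2],None,.25)
ZB=ZP+.0005
for n in("adapter","ankle","clamp"):
    print(n); pick(SLOT[n],ZT-.0005,PSI[n]); place(PAD[n],ZB,PSI[n])
bot.servo_line([.40,.05,.4],None,.3)
bot.goto_joints([1.3, 0.353, 1.633, 0, 1.155, 0]); st()
t=snap("top","f_t");s=snap("side","f_s")
z=lambda im,x,y,w,h,f:cv2.resize(im[y:y+h,x:x+w],None,fx=f,fy=f,interpolation=cv2.INTER_CUBIC)
cv2.imwrite("pics/f.png",np.vstack([z(t["frame"],250,140,250,100,3.2),z(s["frame"],230,130,200,70,4)])[:600,:,::-1])
cv2.imwrite("pics/g.png",np.hstack([z(t["frame"],405,170,80,90,5),z(s["frame"],285,290,80,90,5)])[:,:,::-1])
E
```

```text
regrip t47.8 pos [ 0.5011 -0.314   0.0365] w0.0285 g59 F [ 2.5 -1.   2.3]
down t49.0 pos [ 0.5002 -0.3153  0.0367] w0.0281 g59 F [ 4.1 -3.1 -0.1]
open t49.7 pos [ 0.4996 -0.315   0.0365] w0.0502 g0 F [ 1.2 -0.3  0.6]
adapter
gripped t55.3 pos [0.4078 0.3125 0.0744] w0.0274 g59 F [0.7 0.3 3.3]
carried t58.1 pos [ 0.5315 -0.013   0.1998] w0.0268 g59 F [-0.2  0.4 -1.8]
down t59.8 pos [ 0.5319 -0.0138  0.0784] w0.0270 g59 F [-1.2 -0.5 -1.1]
open t60.3 pos [ 0.5321 -0.0138  0.0785] w0.0579 g0 F [ 0.1 -0.7  0.4]
ankle
gripped t64.5 pos [0.4849 0.3    0.0744] w0.0131 g59 F [ 1.5 -1.2  3.5]
carried t66.9 pos [0.5406 0.0492 0.1996] w0.0134 g58 F [-1.1  0.5 -2.2]
down t68.6 pos [0.5409 0.0485 0.0784] w0.0132 g58 F [-0.2  0.  -2.7]
open t69.2 pos [0.5411 0.0485 0.0785] w0.0586 g0 F [-0.9  0.7 -0.1]
clamp
gripped t73.0 pos [0.5619 0.2876 0.0746] w0.0287 g59 F [ 0.1 -0.5  3.7]
carried t75.1 pos [0.555  0.1106 0.1996] w0.0285 g59 F [ 1.3  0.9 -2.6]
down t76.8 pos [0.5547 0.1099 0.0786] w0.0287 g60 F [-3.4 -0.8  4.7]
open t77.3 pos [0.5551 0.11   0.0785] w0.0580 g0 F [-0.5  0.4  0. ]
 t81.6 pos [0.1668 0.6026 0.2489] w0.0576 g0 F [-0.2 -1.2  0.2]
```

View pics/f.png

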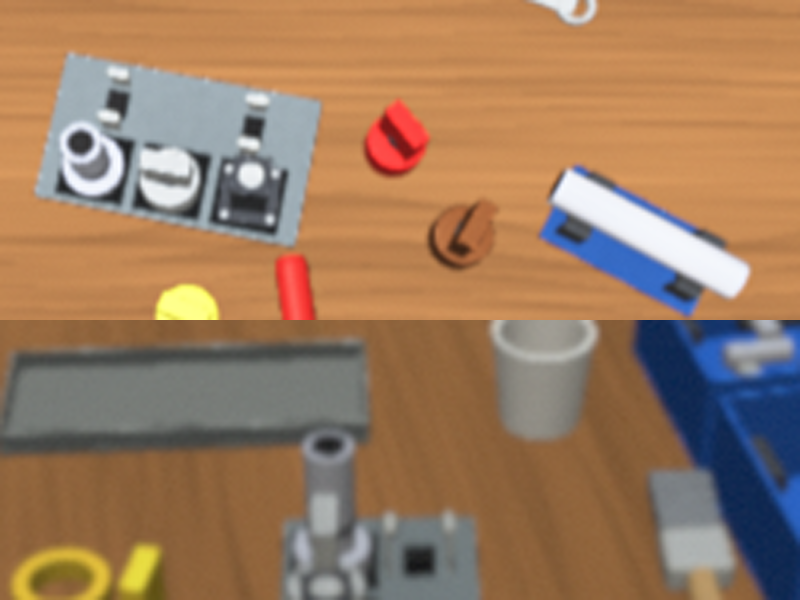

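View pics/g.png

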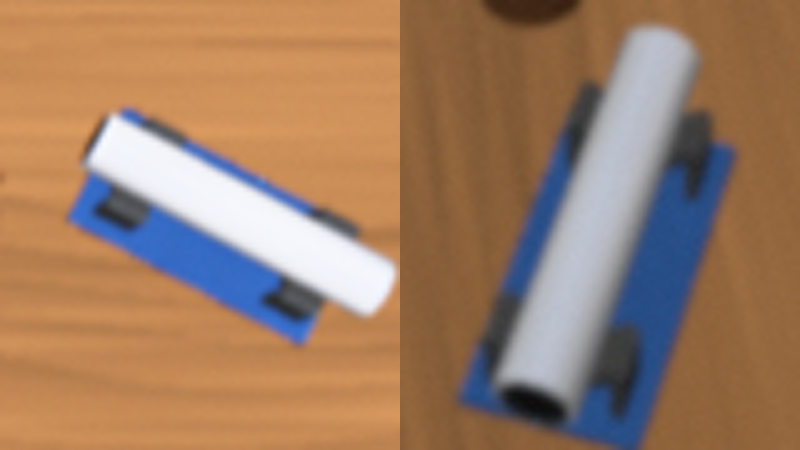

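The fittings stand upright on their original pads, and the tube is seated in both Vs and evenly overhanging (ends at g.png (98,142) and (385,288)). The arm is clear, so I'm handing in.

```bash
python3 -c "
from workcell import hand_in
print(hand_in())"
```

```text
the job is handed in; nothing more can be done
None
```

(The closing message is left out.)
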